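# Show which stopper goes on which tube

## Task

One boiling tube in the blue rack was left open, and its small rubber stopper stands on the bench; show the student which stopper goes where by pointing, touching and moving nothing. Point straight down at the small stopper with the fingertips a centimetre or two above its top and stay there for two seconds, then point in the same way at the mouth of the open tube, stay two seconds, and finish there still pointing at it. Point at nothing else on the way: travel well above the other tubes, the large bung, the flask and the bottle.

Things in the scene. Friction and masses are not known exactly. Their poses are not given: they have to be found in the camera images.
- stopper_top (a point): centre of the top face of the small black rubber stopper, a tapered plug standing on its wide end on the bench: 29 mm high, 27.6 mm diameter at the foot, 23 mm at the top. Loose. z up.
- open_mouth (a point): centre of the mouth of the one open glass boiling tube, level with its rim, 160 mm above the bench. The tube is 25 mm in diameter, 150 mm long, and stands upright and loose in the rack with dried peas in its bottom. z up, along the tube. Its neighbours in the rack are 42 mm away, centre to centre, and their stoppers end 13 mm higher than this rim.
- rack: blue plastic test-tube rack fixed on the bench, 66 x 264 x 90 mm. Origin: centre of its underside. Its y axis runs along the row of six holes (42 mm apart, the middle of the row at the origin), x is across the row, z up. Five holes hold tubes, one stands empty.
- large_bung_top (a point): centre of the top face of the large black rubber bung standing on its wide end on the bench: 38 mm high, 45 mm diameter at the foot, 37 mm at the top. Loose; belongs to the flask; not to be pointed at.
- flask_mouth (a point): centre of the mouth of the empty conical glass flask, 142 mm high, 85 mm diameter at the foot, 41 mm at the lip. Loose bystander.
- bottle_cap (a point): centre of the top of the amber glass reagent bottle's cap: bottle 64 mm in diameter, 135 mm high. Loose bystander.
- tube1_top (a point): centre of the top of the stopper in one of the four stoppered boiling tubes in the rack, 173 mm above the bench; the stopper's head is 27.6 mm in diameter. Loose; not to be pointed at.
- tube2_top (a point): centre of the top of the stopper in one of the four stoppered boiling tubes in the rack, 173 mm above the bench; the stopper's head is 27.6 mm in diameter. Loose; not to be pointed at.
- tube3_top (a point): centre of the top of the stopper in one of the four stoppered boiling tubes in the rack, 173 mm above the bench; the stopper's head is 27.6 mm in diameter. Loose; not to be pointed at.
- tube4_top (a point): centre of the top of the stopper in one of the four stoppered boiling tubes in the rack, 173 mm above the bench; the stopper's head is 27.6 mm in diameter. Loose; not to be pointed at.
Things that resemble listed ones, but are neither listed nor needed, are in the scene too. Leave any orange or purple look-alike of the part that bears open_mouth alone.

How it is judged:
By the outcome, as a careful person would: the job done as asked, in the order asked, and still so for the second after the job is handed in, with the robot touching nothing.
It also fails if it takes over 48 s, if anything falls off the work surface, if the arm or the gripper's body presses on something with over 40 N, if the wrist force passes 120 N, or if a joint passes its speed limit or range.

## Robot

A 7-joint arm with a two-finger parallel gripper is mounted at the origin on the work surface. World frame = base frame: x ahead of the robot, y to its left, z up, the work surface at z = 0. Lengths are in mm, angles in degrees, forces in N, time in s.
With the tool pointing down it reaches from about 425 to 950 mm from the base axis. Payload 16.7 kg.
Tool frame: the origin (TCP) lies midway between the tips of the shut fingers; the grasp point (between the pads) lies 19 mm behind it (env.hold_point_z is the z of the grasp point in the tool frame, in mm); z points along the fingers, y is the line along which they close (so a half turn about z gives the same grasp; the last joint's range is limited). The gripper opens to 94 mm and grips with 3 to 60 N. Pads are 16 mm wide; open, the fingers measure 119 mm over their backs; the gripper's body (75 mm by 177 mm) begins 78 mm behind the grasp point.
Start: joints at [61.851, 24.414, 4.234, 92.017, -1.954, 63.644, -3.845], TCP at [226.217, -635.925, 205.467] pointing down, gripper open.
Joint ranges: [-163.25, 163.25], [-28.42, 122.38], [-70.27, 78.77], [12.13, 141.07], [-58.53, 238.53], [9.26, 117.41], [-156.51, 156.51]. Speed limits (degrees/s): [108.29, 108.29, 136.94, 136.94, 172.46, 172.46, 172.46].

## Interface

Orientations are given as a 3x3 rotation matrix whose columns are the frame's x, y, z axes.
In Python, from rig import env gives the robot as it stands. Calls block until the motion is done:
- env.goto(position, orientation): joint-space move of the TCP to a pose.
- env.move_l(position, feed=150, attitude=None): straight line of the TCP; attitude=None keeps the orientation; feed is the mean speed in mm/s.
- env.set_joints(angles): joint-space move.
- env.set_gripper(opening, f_grip=None): opening from 0.0 (shut) to 1.0 (fully open); f_grip is the grip in N (None keeps the last); returns when the fingers have stopped.
- env.hold(seconds).
- env.ik(position, orientation): joint angles nearest the present ones, or None.
- env.get_obs(): the state.
- env.grab_frame(name): name is "scene" or "top" or "wrist"; returns a dict with "pixels" (420x560x3 uint8, blue, green, red), "depth" (420x560 float32, mm along the optical axis (not along the pixel's ray), 0 where there is no reading), "mtx" (3x3 intrinsics, pixels), "R" (3x3) and "t" (3): a world point X has camera coordinates R X + t; the wrist camera has in their place "hand_eye" (4x4, takes a point from camera to tool coordinates, whose origin is the TCP and whose axes are the flange's). Camera axes: x right, y down, z forward; pixel columns grow to the right and rows downward; lengths in mm; the calibration is good to about 2 mm. A picture is of the moment at which its call begins: read the wrist's pose just before it.
A pose or a line that the arm cannot do raises env.MotionError and nothing moves.
- env.sign_off(): hands the job in; it is judged then, once.
The state is a dict: "clock": time; "joint_positions": joint angles; "joint_vel": joint speeds; "effort": joint torques, N m; "tcp_pos": TCP position; "tcp_rot": TCP orientation; "force": force on the tool from outside, world axes, zero at the start; "torque": the same for the moment, N m; "finger_gap": opening from 0.0 (shut) to 1.0 (fully open); "grasp_force": force on a finger pad.
Only numpy, scipy, OpenCV 4.12 (cv2) and the standard library are available. Lean on these libraries where they do the work, as an engineer would, in place of code of your own. Each camera call takes 0.05 s, during which the arm holds its last target. There are 200 camera calls.

## Working session

There is one attempt and no reset: what is moved stays moved. The work goes in short steps, each a Python script; the robot and the scene stay as the last script left them, time stands still between calls to the robot, and variables do not carry over. Pictures are saved under pics/ and viewed, at most 10 in all, crops included, and the job is handed in when it is done.

```bash
mkdir -p pics; ls; cat > h.py <<'E'
import numpy as np, cv2, pickle
from rig import env
def snap(n,tag):
    o=env.get_obs(); f=env.grab_frame(n)
    cv2.imwrite(f'pics/{tag}.png',f['pixels']); f['tcp']=(np.array(o['tcp_pos']),np.array(o['tcp_rot']))
    if 'hand_eye' in f:
        H=np.eye(4); H[:3,:3]=f['tcp'][1]; H[:3,3]=f['tcp'][0]
        T=np.linalg.inv(H@np.array(f['hand_eye'])); f['R']=T[:3,:3]; f['t']=T[:3,3]
    pickle.dump(f,open(f'{tag}.pkl','wb')); return f
def ray(f,u,v,z):
    R=np.array(f['R']);t=np.array(f['t']).ravel(); c=-R.T@t
    d=R.T@np.linalg.inv(f['mtx'])@[u,v,1]; return c+d*(z-c[2])/d[2]
def pt(f,u,v):
    R=np.array(f['R']);t=np.array(f['t']).ravel(); d=f['depth'][int(v),int(u)]
    return R.T@(np.linalg.inv(f['mtx'])@[u,v,1]*d-t)
E
python3 - <<'E'
from h import *
for n in('scene','top'):
    f=snap(n,n); print(n,-np.array(f['R']).T@np.array(f['t']).ravel())
o=env.get_obs(); print(o['clock'],o['tcp_rot'])
E
```

```text
pics
scene [1376.99853715 -339.94624799  918.3274745 ]
top [ 424.81627002  -17.37789052 1130.83388592]
0.1 [[ 9.42174754e-01  3.35121653e-01 -4.58611731e-04]
 [ 3.35121959e-01 -9.42174154e-01  1.06617586e-03]
 [-7.47935012e-05 -1.15821484e-03 -9.99999326e-01]]
```

View pics/scene.png

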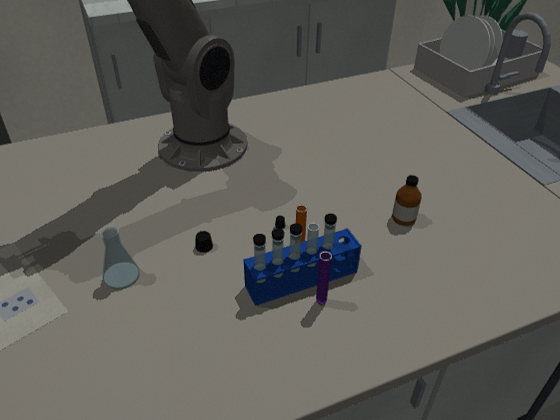

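View pics/top.png

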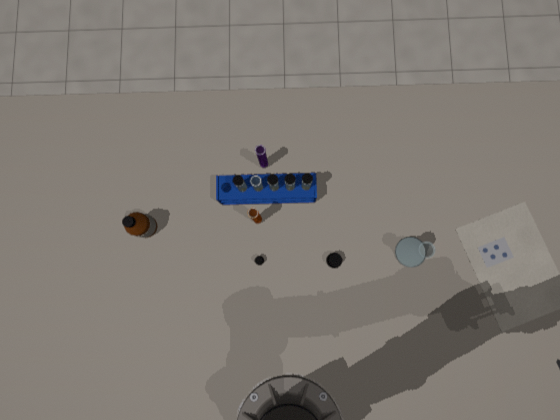

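The top view shows the small stopper at (259,260), the open tube's rim at (256,182), stoppered tubes at (239/273/290/307,181) and the empty hole at (226,187). The large bung is at (334,260), with orange and purple decoys at (255,215) and (262,157).

```bash
python3 - <<'E'
from h import *
f=pickle.load(open('top.pkl','rb')); s=pickle.load(open('scene.pkl','rb'))
g=f['pixels'].max(2)
def blob(x0,x1,y0,y1,th=35):
    m=(g[y0:y1,x0:x1]<th).astype(np.uint8); n,l,st,c=cv2.connectedComponentsWithStats(m)
    i=1+st[1:,4].argmax(); return c[i]+[x0,y0],st[i]
for nm,b,z in [('small',(245,273,248,272),29),('bung',(320,350,248,274),38),('t1',(231,247,172,190),173),('t2',(266,280,172,190),173),('t3',(283,297,172,190),173),('t4',(300,314,172,190),173)]:
    c,st=blob(*b); print(nm,c.round(1),st,ray(f,*c,z).round(),pt(f,*c).round())
for nm,u,v,z in [('open',256,182,160),('orange',254,212,160),('purple',261,150,160),('bottle',128,221,135),('flask',427,247,142)]: print(nm,ray(f,u,v,z).round(),pt(f,u,v).round())
print('scene open',ray(s,313,228,160).round(),'stopper',ray(s,280,219,29).round(),'orange',ray(s,301,209,160).round(),'purple',ray(s,325,257,160).round())
a=cv2.resize(f['pixels'][135:280,205:345],None,fx=4,fy=4,interpolation=2)
cv2.imwrite('pics/c1.png',cv2.convertScaleAbs(a,alpha=1.8))
E
```

```text
small [259.2 259.9] [10  8  9  8 51] [445.  71.  29.] [445.  71.  28.]
bung [333.9 259.7] [  7   5  15  15 168] [ 442. -129.   38.] [ 442. -129.   35.]
t1 [237.6 179.9] [ 2  4 10  9 73] [635. 110. 173.] [636. 110. 172.]
t2 [272.3 179.2] [ 1  3 11 10 77] [635.  26. 173.] [636.  26. 172.]
t3 [289.5 178.6] [ 2  2 10 10 75] [636. -15. 173.] [636. -15. 174.]
t4 [306.8 178.1] [ 2  2 11 10 76] [636. -57. 173.] [637. -57. 171.]
open [632.  67. 160.] [646.  72.  97.]
orange [558.  72. 160.] [568.  79.  85.]
purple [712.  54. 160.] [727.  58. 111.]
bottle [545. 390. 135.] [545. 390. 135.]
flask [ 467. -343.  142.] [ 469. -355.  106.]
scene open [644.  65. 160.] stopper [453.  72.  29.] orange [577.  69. 160.] purple [733.  49. 160.]
```

View pics/c1.png

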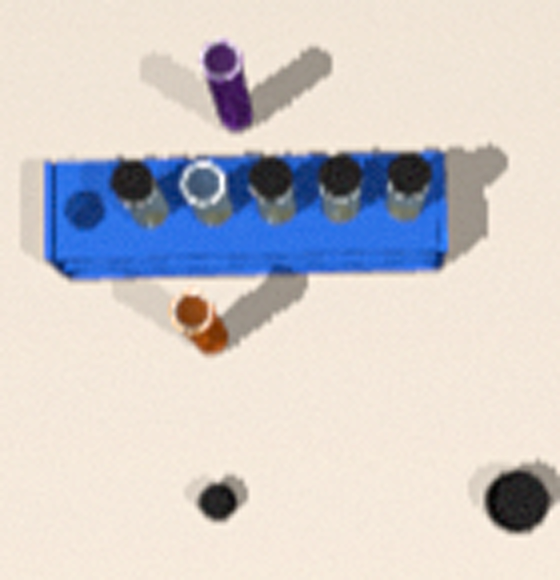

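Both measurements hold up: ray and depth agree, and the stoppered neighbours' midpoint (635,68) matches the rim. Next I check the route, then fly high and take a close look.

```bash
python3 - <<'E'
from h import *
R0=np.array([[1,0,0],[0,-1,0],[0,0,-1.]])
for R in (R0,R0@np.diag([-1,-1,1])):
  for p in [(226,-636,350),(520,-250,350),(445,71,350),(445,71,44),(635,68,350),(635,68,175)]:
    q=env.ik(p,R); print(p,None if q is None else np.round(q))
E
```

```text
(226, -636, 350) [ 58.  20.   9.  81.  -3.  79. -22.]
(520, -250, 350) [ 25.  10.  -6.  93.   1.  77. -72.]
(445, 71, 350) [  27.   -2.  -42.  106.   -1.   76. -105.]
(445, 71, 44) [  10.   20.  -32.  126.   17.   38. -123.]
(635, 68, 350) [  11.   18.  -31.   84.    9.   80. -110.]
(635, 68, 175) [   8.   25.  -26.   97.   12.   61. -112.]
(226, -636, 350) [ 83.  22. -25.  80.   9.  81. 148.]
(520, -250, 350) [ 46.  12. -32.  92.   7.  78. 103.]
(445, 71, 350) [ 35.  -1. -50. 105.  -1.  76.  75.]
(445, 71, 44) [ 33.  29. -60. 125.  36.  46.  40.]
(635, 68, 350) [ 20.  21. -43.  84.  14.  81.  67.]
(635, 68, 175) [ 19.  28. -42.  97.  21.  63.  61.]
```

```bash
python3 - <<'E'
from h import *
R0=np.array([[1,0,0],[0,-1,0],[0,0,-1.]])
env.set_gripper(0.0)
env.move_l([226,-636,350],feed=200)
env.move_l([520,-250,350],feed=250,attitude=R0)
env.move_l([480,60,350],feed=250)
print(np.round(env.get_obs()['joint_positions']))
f=snap('wrist','w1'); 
o=env.get_obs(); print(o['clock'],o['tcp_pos'],o['finger_gap'],np.round(o['joint_positions']))
for p in [(445,71,29),(635,68,160)]:
    c=np.array(f['mtx'])@(f['R']@np.array(p)+f['t']); print(p,c[:2]/c[2])
E
```

```text
[  10.    1.  -25.  103.    1.   76. -105.]
5.9333 [480.12085507  58.85683469 349.90544302] 0.00409989785083459 [  10.    1.  -25.  103.    1.   76. -105.]
(445, 71, 29) [274.61945054 197.76280232]
(635, 68, 160) [273.4066819   48.14286535]
```

View pics/w1.png

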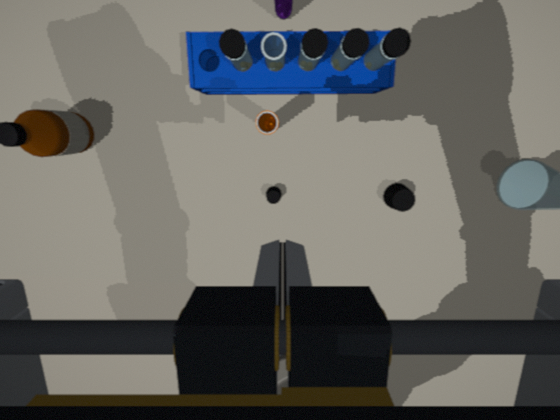

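The wrist view shows the stopper at (274,194) and the open mouth at (274,46), within 3 px of prediction. The orange tube is at (267,122) and the bung at (399,197). I refine these by ray, then point at the stopper.

```bash
python3 - <<'E'
from h import *
f=pickle.load(open('w1.pkl','rb')); g=f['pixels'].max(2)
def blob(x0,x1,y0,y1):
    m=(g[y0:y1,x0:x1]<35).astype(np.uint8); n,l,st,c=cv2.connectedComponentsWithStats(m)
    i=1+st[1:,4].argmax(); return c[i]+[x0,y0],st[i]
c,st=blob(260,290,180,210); print(c,st, ray(f,*c,29),ray(f,*c,22))
for b in [(217,250,25,62),(298,330,25,62)]:
    c,st=blob(*b); print(c,st,ray(f,*c,170).round(1))
print('mouth',ray(f,274,46,160),'orange',ray(f,267,122,100),pt(f,267,113),'depth rim')
d=f['depth']; print(pt(f,*[274,193]))
a=cv2.resize(cv2.convertScaleAbs(f['pixels'][20:215,220:340],alpha=2),None,fx=3,fy=3,interpolation=2); cv2.imwrite('pics/c2.png',a)
E
```

```text
[273.33928571 194.29761905] [  7   7  14  16 168] [450.67191261  73.00455194  29.        ] [449.22355548  73.1956136   22.        ]
[232.00191939  43.46449136] [  3   5  25  28 521] [637.2 110.1 170. ]
[314.25        42.81628788] [  5   4  24  29 528] [637.7  26.  170. ]
mouth [637.0554942   67.35741751 160.        ] orange [560.92896746  78.45759997 100.        ] [570.86688769  77.01615383 129.18159197] depth rim
[452.51452759  71.96402719  27.66913188]
```

View pics/c2.png

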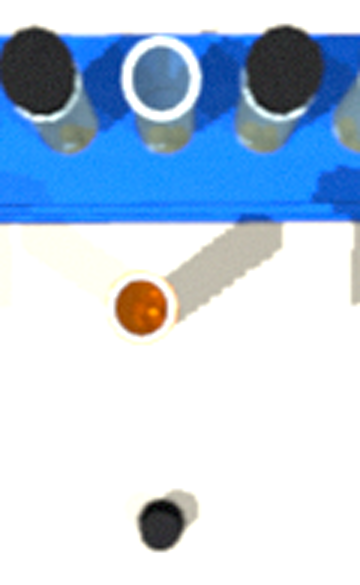

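```bash
python3 - <<'E'
from h import *
env.move_l([449,72,350],feed=200); env.move_l([449,72,90],feed=200); env.hold(0.3)
f=snap('wrist','w2'); o=env.get_obs(); print(o['clock'],o['tcp_pos'])
for p in [(449,72,29),f['tcp'][0]]:
    c=np.array(f['mtx'])@(f['R']@np.array(p)+f['t']); print(p,c[:2]/c[2])
g=f['pixels'].max(2); print(pt(f,280,200))
E
```

```text
8.05 [449.17567583  71.99479997  90.28950229]
(449, 72, 29) [282.52358699 224.85162495]
[449.2449734   72.01192137  90.38568257] [282.71043166 254.45024426]
[462.93179654  74.11929792   1.54603951]
```

View pics/w2.png

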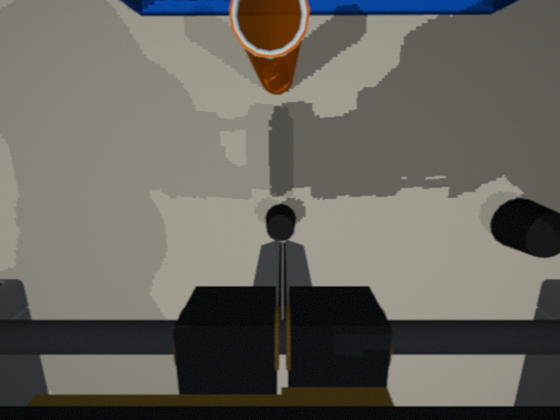

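The close wrist view puts the stopper's top face at about (281,225), against (282.5,225) predicted for (449,72). That confirms the aim to within about 2 mm. The orange tube is well ahead at (270,15).

```bash
python3 - <<'E'
from h import *
f=pickle.load(open('w2.pkl','rb')); print(np.round(f['hand_eye'],2))
env.move_l([449,72.5,44],feed=80); env.hold(2.6)
o=env.get_obs(); print(o['clock'],o['tcp_pos'],o['force'])
env.move_l([449,72.5,350],feed=200)
env.move_l([636,67.7,350],feed=200)
env.move_l([636,67.7,230],feed=150); env.hold(0.3)
f=snap('wrist','w3'); o=env.get_obs(); print(o['clock'],o['tcp_pos'],o['force'])
for p in [(636,67.7,160)]:
    c=np.array(f['mtx'])@(f['R']@np.array(p)+f['t']); print(p,c[:2]/c[2])
E
```

```text
[[  -0.     -0.97   -0.25   74.08]
 [   1.     -0.      0.     -0.49]
 [  -0.     -0.25    0.97 -179.39]
 [   0.      0.      0.      1.  ]]
11.375 [449.00569946  72.48874875  43.98343146] [0.71458482 0.02256703 0.1590312 ]
15.4417 [636.11217442  67.72720116 230.3331969 ] [0.46234059 0.05374757 0.06085986]
(636, 67.7, 160) [282.48503775 221.48482907]
```

View pics/w3.png

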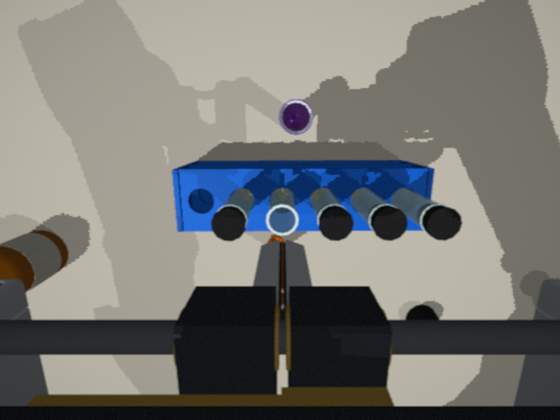

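The mouth is seen at (282,220) against (282.5,221.5) predicted, under 2 mm off. I descend to 15 mm above the rim, hold and hand in.

```bash
python3 - <<'E'
from h import *
env.move_l([637,67.9,175],feed=60); env.hold(3)
o=env.get_obs(); print(o['clock'],o['tcp_pos'],o['force'],o['finger_gap'])
print(env.sign_off())
E
```

```text
19.5083 [637.01056791  67.91778925 175.02080655] [ 0.22439198 -0.27040118  0.33518674] 0.0023422355110862543
the job is handed in; nothing more can be done
None
```

The arm pointed at the small stopper from 15 mm above for over 2 s, then at the open tube's mouth from 15 mm above for 3 s; it is still pointing there, nothing was touched, and I handed the job in at 19.5 s.

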